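# Slip test on the tilting equipment rest

### The arm

A 6-joint arm with a two-finger parallel gripper is mounted at the origin on the work surface. World frame = base frame: x ahead of the robot, y to its left, z up, the work surface at z = 0. Lengths are in m, angles in degrees, forces in N, time in s.
With the tool pointing down it reaches from about 0.3 to 0.75 m from the base axis. Payload 8.5 kg.
Tool frame: the origin (TCP) lies on the centre line of the jaws, within the pads' length; the fingertips stand 19 mm ahead of it and the grasp point (between the pads) is the TCP (env.tcp_to_tips is the z of the fingertips in the tool frame, in m); z points along the fingers, y is the line along which they close (so a half turn about z gives the same grasp; the last joint's range is limited). The gripper opens to 85 mm and grips with 20 to 120 N. Pads are 22 mm wide; open, the fingers measure 114 mm over their backs; the gripper's body (76 mm by 85 mm) begins 54 mm behind the grasp point. The pads swing forward as they close: fully open they stand 13 mm farther back than shut.
Start: joints at [-76.851, 21.807, 74.336, -0, 83.858, -12.336], TCP at [0.237, -0.496, 0.25] pointing down, gripper open.
Joint ranges: [-178.18, 178.18], [-50.72, 133.34], [12.68, 142.11], [-81.47, 261.47], [9.98, 163.14], [-165.26, 165.26]. Speed limits (degrees/s): [136.94, 136.94, 180, 180, 180, 180].

### API

Orientations are given as a 3x3 rotation matrix whose columns are the frame's x, y, z axes.
In Python, from rig import env gives the robot as it stands.
- The arm moves only by the tool servo_tool, never from a script. Its argument "steps" is a list of rows, each an object of numbers: "tx", "ty", "tz": the shift along the world's x, y, z in cm; "yaw": the turn about the world's z in degrees; "claw": the finger opening in cm, from 0 to 8.54. In form: [{"tx": .., "ty": .., "tz": .., "yaw": .., "claw": ..}, ...]. A call has 1 to 20 rows; each row shifts and turns the commanded pose from where the row before left it; what a row does not reach is not made up. A row lasts 1/10 s, in which the tool goes at most 50 mm and 8.59 degrees, less where a joint would pass 70% of its speed; a pose out of reach is approached as far as the arm can. A call with a gripper value outside its range is refused whole. The fingers move at their own pace and stop on an object; "newtons" is the grip in N (left out, the last holds). Time passes only in rows, so rows that do not move let the fingers close. It gives the time, the measured TCP pose, the force, the opening and the grip force at its end, in the units of the state.
- env.observe(): the state, without advancing time (a new reading comes with each control period).
- env.get_image(name): name is "scene" or "top"; returns (picture, depth): 384x512x3 uint8, red, green, blue; 384x512 float32, m along the optical axis (not along the pixel's ray), 0 where there is no reading.
- env.camera_model(name): a dict with "fovy" (degrees; the focal length in pixels is half the picture's height over the tangent of half this angle, whatever the lens; pixels are square), "cx", "cy" (the principal point, pixels), "T" (4x4, takes a point from camera to world coordinates). Camera axes: x right, y down, z forward; pixel columns grow to the right and rows downward; lengths in m; the calibration is good to about 2 mm. A picture is of the moment at which its call begins. camera_model takes no time and is no camera call.
- env.close_job(): hands the job in; it is judged then, once.
The state is a dict: "time_s": time; "q": joint angles; "qvel": joint speeds; "joint_efforts": joint torques, N m; "position": TCP position; "tool_rot": TCP orientation; "ft_force": force on the tool from outside, world axes, zero at the start; "wrist_torque": the same for the moment, N m; "grip_width": finger opening in m; "gripper_force": force on a finger pad.
Only numpy, scipy, OpenCV 4.12 (cv2) and the standard library are available. Lean on these libraries where they do the work, as an engineer would, in place of code of your own. Each camera call takes 0.05 s, during which the arm holds its last target. There are 200 camera calls.

### The job

Two radio accessories lie side by side on the flat-lying hinged plate of the equipment rest. Slowly raise the plate by its handle until the flat-bottomed box starts to slide, hold it at that angle while the box runs down to the stop lip, then let go of the handle and leave the plate standing there. Do not touch either box, and do not go so steep that the box on rubber feet slides as well.

Things in the scene. Friction and masses are not known exactly. Their poses are not given: they have to be found in the camera images.
- board (a joint): Tilt of the rest's aluminium plate, rad: 0 flat (start), growing as its free edge, nearer the robot, is raised; up to 1.0. Plate: 220 mm from free edge to hinge, 260 wide, 6 thick. The level hinge at its far edge is stiff: the plate stays where it is left; raising takes 8-14 N at the handle. The flat box first slides somewhere from 0.2 to 0.45, the footed box at least 0.17 later.
- board_handle (a point): Middle of the plate's handle, a level black round bar, 12 mm thick, 142 long, on two arms 65 mm either side; 57 mm above the plate's top face, 80 above the desk when flat. Turns with the plate: x down the plate to the hinge, y along the bar, z out of the plate. Hinge axis: parallel to y, at 225 mm along x, -60 along z. Stop lip: 14 mm high, its face at 215 mm along x.
- flatbox_mid (a point): Centre of the flat-bottomed grey metal box that shall slide: 88 mm long (its x, down the plate), 62 wide, 30 high, plain top with four corner screws; 0.15 to 0.22 kg; this point is 15 mm above the plate. It starts on the left or right half, 85 to 115 mm short of the lip; against the lip this point is 171 mm along the handle point's x.
- footedbox_mid (a point): Centre of the grey metal box that shall stay: 100 mm long (its x, down the plate), 74 wide, 44 high, on four 8 mm rubber feet, black knob (13 mm higher) and white meter on top; 0.25 to 0.36 kg; this point is 22 mm above the plate. It lies on the other half of the plate.
There are look-alikes about, which are no part of the job. What is shaped like the part that bears flatbox_mid but green or red is not meant. Leave any pink look-alike of the part that bears footedbox_mid alone.

How it is judged (in metres and radians):
At the end, for the whole second after the job is handed in: The plate stands still at a tilt over 0.18 rad (10 degrees), released; the flat-bottomed box lies on it against the stop lip (within 15 mm); the box on rubber feet is still up the plate where it was (slid less than 20 mm) (x of flatbox_mid in the frame of board_handle between 0.156 and 0.19 m and angle between board_handle's own y axis and vertical above 1.5 rad and value of joint board above 0.18 rad and velocity of joint board between -0.03 and 0.03 rad/s and x of footedbox_mid in the frame of board_handle below 0.105 m); the robot touches nothing.
It fails at once if the robot touches the flat-bottomed box (contact force between any of the arm, the fingers and flatbox above 1 N).
It fails at once if the robot touches the box on rubber feet (contact force between any of the arm, the fingers and footedbox above 1 N).
It fails at once if the box on rubber feet slides: the plate was raised too steeply (x of footedbox_mid in the frame of board_handle above 0.11 m).
It also fails if it takes over 42 s, if anything falls off the work surface, if the arm or the gripper's body presses on something with over 40 N, if the wrist force passes 120 N, or if a joint passes its speed limit or range.

## Working session

There is one attempt and no reset: what is moved stays moved. The work goes in short steps, Python scripts to look and compute and a tool call to move; the robot and the scene stay as the last step left them, time stands still between calls to the robot, and variables do not carry over. Pictures are saved under pics/ and viewed, at most 10 in all, crops included, and the job is handed in when it is done.

Besides the shell and the picture viewer there is one more tool, called after ">>>" by a JSON object that holds its "name" and its "arguments", one argument or row to a line. servo_tool: Moves the arm, as the interface text tells. Its arguments: {"type":"object","properties":{"steps":{"type":"array"},"newtons":{"type":"number"}},"required":["steps"]}

```bash
mkdir -p pics; cat > h.py <<'E'
import numpy as np,cv2
from rig import env
def cloud(name):
    im,d=env.get_image(name);m=env.camera_model(name)
    f=192/np.tan(np.radians(m["fovy"]/2))
    v,u=np.mgrid[:384,:512]
    P=np.stack([(u-m["cx"])/f*d,(v-m["cy"])/f*d,d,np.ones_like(d)],-1)@np.array(m["T"]).T
    P=P[...,:3];P[d==0]=np.nan
    return im,P
E
python3 - <<'E'
from h import *
print(env.observe())
ims=[]
for n in("scene","top"):
    im,P=cloud(n);np.savez(n+".npz",im=im,P=P);cv2.imwrite(f"pics/{n}0.png",im[...,::-1]);print(n,env.camera_model(n))
E
```

```text
{'time_s': 0.0, 'q': array([-7.68503578e+01,  2.18404173e+01,  7.43852940e+01,  1.79287675e-03,
        8.38583474e+01, -1.23348572e+01]), 'qvel': array([ 0.02230001,  0.05638927,  0.01459809,  0.02461387, -0.04170849,
       -0.01000786]), 'joint_efforts': array([-3.77203187e-04, -4.48462915e+01, -2.31281036e+01, -1.78329287e-04,
        4.80668532e-03,  9.00714468e-06]), 'position': array([ 0.23659678, -0.49621117,  0.24971395]), 'tool_rot': array([[ 9.02703222e-01,  4.30263641e-01, -3.03461781e-04],
       [ 4.30263611e-01, -9.02702146e-01,  1.43570911e-03],
       [ 3.43797828e-04, -1.42658780e-03, -9.99998923e-01]]), 'ft_force': array([-0.78390271, -0.45302029, -0.28636255]), 'wrist_torque': array([ 0.00493831, -0.01416393,  0.0533794 ]), 'gripper_force': 0.0, 'grip_width': 0.0852043169200026}
scene {'fovy': 51.06581302883263, 'cx': 258.2149633352363, 'cy': 187.6814543492525, 'T': array([[ 0.3988595 ,  0.49308956, -0.77315832,  1.18904068],
       [ 0.91701076, -0.21588751,  0.33538613, -0.2732131 ],
       [-0.00153982, -0.84276644, -0.53827722,  0.51810539],
       [ 0.        ,  0.        ,  0.        ,  1.        ]])}
top {'fovy': 57.163987095575365, 'cx': 253.27032127641834, 'cy': 195.321998358896, 'T': array([[-0.00236123, -0.99673027,  0.08076629,  0.5187957 ],
       [-0.99995604,  0.00162056, -0.00923491,  0.00365588],
       [ 0.00907383, -0.08078455, -0.99669028,  0.88247364],
       [ 0.        ,  0.        ,  0.        ,  1.        ]])}
```

View pics/scene0.png

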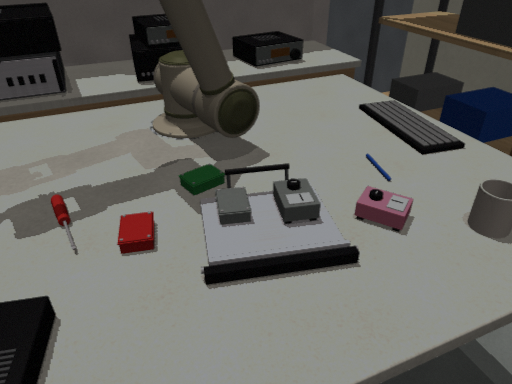

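View pics/top0.png

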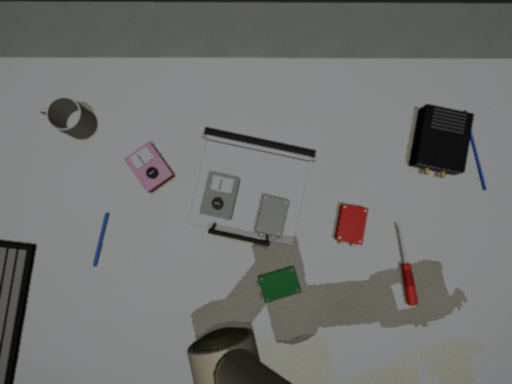

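The top view shows the grey flat box at (271,215), with look-alikes in green (280,284) and red (351,224). The grey footed box is at (220,195), with a pink look-alike at (150,167). The handle bar runs from (210,230) to (268,242) and the black stop lip from (205,132) to (314,154). I choose the two grey boxes on the plate, and will check that in a crop while measuring.

```bash
python3 - <<'E'
from h import *
D=np.load("top.npz");im=D["im"];P=D["P"]
hsv=cv2.cvtColor(im,cv2.COLOR_RGB2HSV)
u0,v0,u1,v1=180,110,330,260
print("base z", np.nanmedian(P[300:330,330:380,2]))
R=np.zeros((384,512),bool);R[215:255,200:280]=1
hm=R&(hsv[...,2]<60)&(P[...,2]>.06)
p=P[hm];print("handle n",len(p),p[:,2].min(),np.percentile(p[:,2],[50,95]))
(c,s,a)=r=cv2.minAreaRect(np.argwhere(hm)[:,::-1].astype(np.float32));print(r)
r=cv2.minAreaRect((p[:,:2]*1000).astype(np.float32));print("handle mm",r)
lip=np.zeros_like(R);lip[120:165,195:325]=1;lip&=hsv[...,2]<60
q=P[lip];print("lip mm",cv2.minAreaRect((q[:,:2]*1000).astype(np.float32)),np.percentile(q[:,2],[5,50,95]))
for n,(x,y) in dict(flat=(271,215),foot=(225,205),plate=(250,175)).items():print(n,np.nanmedian(P[y-3:y+4,x-3:x+4].reshape(-1,3),0))
for n,(lo,x0,x1) in dict(flat=(.045,252,295),foot=(.06,195,245)).items():
    m=np.zeros_like(R);m[165:242,x0:x1]=1;m&=(P[...,2]>lo)&~hm
    print(n,cv2.minAreaRect((P[m][:,:2]*1000).astype(np.float32)),m.sum())
cv2.imwrite("pics/crop.png",cv2.resize(im[v0:v1,u0:u1,::-1],None,fx=4,fy=4,interpolation=cv2.INTER_CUBIC))
E
```

```text
base z -0.0007019914916109871
handle n 277 0.06443445589043983 [0.08463076 0.0874227 ]
((238.94508361816406, 236.25164794921875), (61.60529327392578, 6.590415954589844), 12.308016777038574)
handle mm ((490.8157653808594, 28.90615463256836), (138.70523071289062, 14.188859939575195), 77.60486602783203)
lip mm ((720.5498046875, -19.815597534179688), (275.0306396484375, 16.705493927001953), 77.47023010253906) [nan nan nan]
flat [ 0.53952765 -0.04561388  0.05230948]
foot [0.56251491 0.0616529  0.0666213 ]
plate [0.63850935 0.00361338 0.02311344]
flat ((531.7326049804688, -46.478797912597656), (66.2342758178711, 106.338623046875), 76.38774108886719) 1096
foot ((560.0150756835938, 72.04268646240234), (163.31712341308594, 96.72172546386719), 5.093515396118164) 1411
```

View pics/crop.png

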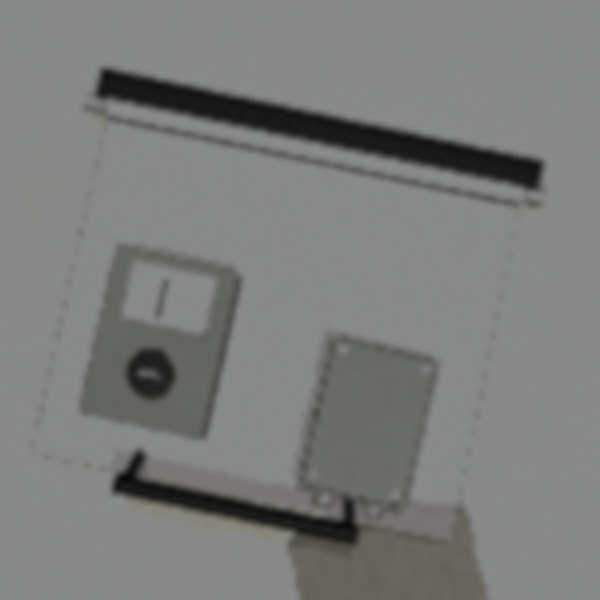

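The crop confirms the choice: the box at right, crop (370,415), has a plain top with four screws and is the flat one. The box at left, (160,340), has a knob and meter and is the footed one. Next I put them in the handle frame to find the gap for the gripper.

```bash
cat >> h.py <<'E'
H=np.array([.4908,.0289]);X=np.array([.977,-.215]);Y=np.array([.215,.977])
E
python3 - <<'E'
from h import *
D=np.load("top.npz");P=D["P"]
L=np.stack([(P[...,:2]-H)@X,(P[...,:2]-H)@Y,P[...,2]],-1)
pl=(abs(L[...,2]-.023)<.003)&(L[...,0]>0)&(L[...,0]<.2);print("plate y",np.percentile(L[pl][:,1],[.5,99.5]))
for n,s,z in(("flat",-1,.053),("foot",1,.067)):
    m=(abs(L[...,2]-z)<.005)&(L[...,0]>.012)&(L[...,0]<.2)&(s*L[...,1]>0.005)&(abs(L[...,1])<.14)
    m=cv2.morphologyEx(m.astype(np.uint8),cv2.MORPH_OPEN,np.ones((5,5)))>0
    print(n,m.sum(),np.percentile(L[m],[1,50,99],axis=0).round(3).tolist(),cv2.minAreaRect((L[m][:,:2]*1000).astype(np.float32)))
E
```

```text
plate y [-0.41337499  0.42281418]
flat 1041 [[0.019, -0.096, 0.049], [0.063, -0.065, 0.052], [0.108, -0.033, 0.056]] ((63.64640808105469, -64.6485595703125), (65.55492401123047, 91.49235534667969), 88.79850769042969)
foot 1202 [[0.034, 0.028, 0.063], [0.086, 0.064, 0.067], [0.132, 0.1, 0.071]] ((83.07057189941406, 64.61515045166016), (74.05699157714844, 100.03878784179688), 89.78760528564453)
```

>>> {"name": "servo_tool", "arguments": {
  "steps": [
    {"tx": 0.6,"ty": 1.3,"yaw": 1.3,"claw": 4},
    {"tx": 1.25,"ty": 2.6,"yaw": 2.6},
    {"tx": 1.25,"ty": 2.6,"yaw": 2.6},
    {"tx": 1.25,"ty": 2.6,"yaw": 2.6},
    {"tx": 1.25,"ty": 2.6,"yaw": 2.6},
    {"tx": 1.25,"ty": 2.6,"yaw": 2.6},
    {"tx": 1.25,"ty": 2.6,"yaw": 2.6},
    {"tx": 1.25,"ty": 2.6,"yaw": 2.6},
    {"tx": 1.25,"ty": 2.6,"yaw": 2.6},
    {"tx": 1.25,"ty": 2.6,"yaw": 2.6},
    {"tx": 1.25,"ty": 2.6,"yaw": 2.6},
    {"tx": 1.25,"ty": 2.6,"yaw": 2.6},
    {"tx": 1.25,"ty": 2.6,"yaw": 2.6},
    {"tx": 1.25,"ty": 2.6,"yaw": 2.6},
    {"tx": 1.25,"ty": 2.6,"yaw": 2.6},
    {"tx": 1.25,"ty": 2.6,"yaw": 2.6},
    {"tx": 1.25,"ty": 2.6,"yaw": 2.6},
    {"tx": 1.25,"ty": 2.6,"yaw": 2.6},
    {"tx": 1.25,"ty": 2.6,"yaw": 2.6},
    {"tx": 1.25,"ty": 2.6,"yaw": 2.6}
  ]
}}

```text
invalid input at $.steps[0]: expected keys tx, ty, tz, yaw, claw
```

>>> {"name": "servo_tool", "arguments": {
  "steps": [
    {"tx": 0.6,"ty": 1.3,"tz": 0,"yaw": 1.3,"claw": 4},
    {"tx": 1.25,"ty": 2.6,"tz": 0,"yaw": 2.6,"claw": 4},
    {"tx": 1.25,"ty": 2.6,"tz": 0,"yaw": 2.6,"claw": 4},
    {"tx": 1.25,"ty": 2.6,"tz": 0,"yaw": 2.6,"claw": 4},
    {"tx": 1.25,"ty": 2.6,"tz": 0,"yaw": 2.6,"claw": 4},
    {"tx": 1.25,"ty": 2.6,"tz": 0,"yaw": 2.6,"claw": 4},
    {"tx": 1.25,"ty": 2.6,"tz": 0,"yaw": 2.6,"claw": 4},
    {"tx": 1.25,"ty": 2.6,"tz": 0,"yaw": 2.6,"claw": 4},
    {"tx": 1.25,"ty": 2.6,"tz": 0,"yaw": 2.6,"claw": 4},
    {"tx": 1.25,"ty": 2.6,"tz": 0,"yaw": 2.6,"claw": 4},
    {"tx": 1.25,"ty": 2.6,"tz": 0,"yaw": 2.6,"claw": 4},
    {"tx": 1.25,"ty": 2.6,"tz": 0,"yaw": 2.6,"claw": 4},
    {"tx": 1.25,"ty": 2.6,"tz": 0,"yaw": 2.6,"claw": 4},
    {"tx": 1.25,"ty": 2.6,"tz": 0,"yaw": 2.6,"claw": 4},
    {"tx": 1.25,"ty": 2.6,"tz": 0,"yaw": 2.6,"claw": 4},
    {"tx": 1.25,"ty": 2.6,"tz": 0,"yaw": 2.6,"claw": 4},
    {"tx": 1.25,"ty": 2.6,"tz": 0,"yaw": 2.6,"claw": 4},
    {"tx": 1.25,"ty": 2.6,"tz": 0,"yaw": 2.6,"claw": 4},
    {"tx": 1.25,"ty": 2.6,"tz": 0,"yaw": 2.6,"claw": 4},
    {"tx": 1.25,"ty": 2.6,"tz": 0,"yaw": 2.6,"claw": 4}
  ]
}}

```text
time_s: 2.1
position: [0.4798, 0.0125, 0.2503]
tool_rot: [[0.236, 0.972, -0.0], [0.972, -0.236, 0.0], [0.0, -0.0, -1.0]]
ft_force: [0.5, -0.1, -1.1]
grip_width: 0.0399
gripper_force: 0.0
```

>>> {"name": "servo_tool", "arguments": {
  "steps": [
    {"tx": 0.5,"ty": 0.8,"tz": -1,"yaw": 1.2,"claw": 4},
    {"tx": 0.5,"ty": 0.7,"tz": -3,"yaw": 0,"claw": 4},
    {"tx": 0,"ty": 0,"tz": -3,"yaw": 0,"claw": 4},
    {"tx": 0,"ty": 0,"tz": -3,"yaw": 0,"claw": 4},
    {"tx": 0,"ty": 0,"tz": -2,"yaw": 0,"claw": 4},
    {"tx": 0,"ty": 0,"tz": -1,"yaw": 0,"claw": 4},
    {"tx": 0,"ty": 0,"tz": 0,"yaw": 0,"claw": 4}
  ]
}}

```text
time_s: 2.8
position: [0.4893, 0.0255, 0.1193]
tool_rot: [[0.218, 0.976, -0.003], [0.976, -0.218, 0.0], [-0.0, -0.003, -1.0]]
ft_force: [0.9, 0.6, -0.1]
grip_width: 0.0402
gripper_force: 0.0
```

```bash
python3 - <<'E'
from h import *
im,P=cloud("scene");cv2.imwrite("pics/s1.png",cv2.resize(im[110:290,180:380,::-1],None,fx=3,fy=3,interpolation=cv2.INTER_CUBIC))
print(env.observe()["position"])
E
```

```text
[0.48993069 0.02543629 0.12035558]
```

View pics/s1.png

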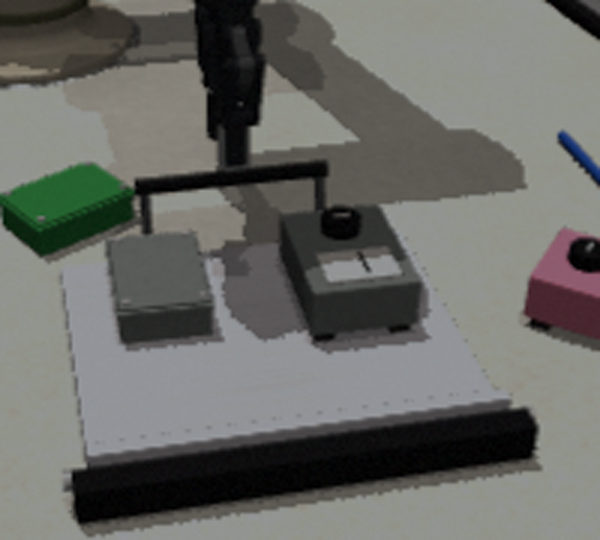

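The crop shows the fingers at (235,150), just above the middle of the bar at (232,178), with the gap between the boxes free below. I go down and close.

>>> {"name": "servo_tool", "arguments": {
  "newtons": 45,
  "steps": [
    {"tx": 0,"ty": 0.1,"tz": -1,"yaw": 0,"claw": 4},
    {"tx": 0,"ty": 0,"tz": -1,"yaw": 0,"claw": 4},
    {"tx": 0,"ty": 0,"tz": -1,"yaw": 0,"claw": 4},
    {"tx": 0,"ty": 0,"tz": -0.9,"yaw": 0,"claw": 4},
    {"tx": 0,"ty": 0,"tz": 0,"yaw": 0,"claw": 4},
    {"tx": 0,"ty": 0,"tz": 0,"yaw": 0,"claw": 2},
    {"tx": 0,"ty": 0,"tz": 0,"yaw": 0,"claw": 0.5},
    {"tx": 0,"ty": 0,"tz": 0,"yaw": 0,"claw": 0.5},
    {"tx": 0,"ty": 0,"tz": 0,"yaw": 0,"claw": 0.5},
    {"tx": 0,"ty": 0,"tz": 0,"yaw": 0,"claw": 0.5}
  ]
}}

```text
time_s: 3.85
position: [0.4883, 0.027, 0.0815]
tool_rot: [[0.218, 0.976, -0.004], [0.976, -0.218, 0.001], [-0.0, -0.004, -1.0]]
ft_force: [-8.3, 1.5, 5.6]
grip_width: 0.0105
gripper_force: 43.8
```

>>> {"name": "servo_tool", "arguments": {
  "steps": [
    {"tx": 0.064,"ty": -0.014,"tz": 0.223,"yaw": 0,"claw": 0.5},
    {"tx": 0.064,"ty": -0.014,"tz": 0.223,"yaw": 0,"claw": 0.5},
    {"tx": 0.064,"ty": -0.014,"tz": 0.223,"yaw": 0,"claw": 0.5},
    {"tx": 0.064,"ty": -0.014,"tz": 0.223,"yaw": 0,"claw": 0.5},
    {"tx": 0.064,"ty": -0.014,"tz": 0.223,"yaw": 0,"claw": 0.5},
    {"tx": 0.075,"ty": -0.016,"tz": 0.22,"yaw": 0,"claw": 0.5},
    {"tx": 0.075,"ty": -0.016,"tz": 0.22,"yaw": 0,"claw": 0.5},
    {"tx": 0.075,"ty": -0.016,"tz": 0.22,"yaw": 0,"claw": 0.5},
    {"tx": 0.075,"ty": -0.016,"tz": 0.22,"yaw": 0,"claw": 0.5},
    {"tx": 0.075,"ty": -0.016,"tz": 0.22,"yaw": 0,"claw": 0.5}
  ]
}}

```text
time_s: 4.85
position: [0.4945, 0.0256, 0.1021]
tool_rot: [[0.218, 0.976, -0.008], [0.976, -0.218, 0.001], [-0.0, -0.008, -1.0]]
ft_force: [-5.3, 2.0, -11.8]
grip_width: 0.01
gripper_force: 43.7
```

```bash
cat >> h.py <<'E'
# look from the scene camera: plate tilt from its depth points, box positions along the plate (mm from the hinge, at the box tops)
HG=np.r_[H+.225*X,.020]
def look(name=None):
    im,P=cloud("scene")
    if name: cv2.imwrite(f"pics/{name}.png",cv2.resize(im[90:290,170:390,::-1],None,fx=3,fy=3))
    A=P-HG
    up=-(A[...,:2]@X);y=A[...,:2]@Y;z=A[...,2]
    g=(up>.03)&(up<.2)&(abs(y)<.13)&(z>-.005)&(z<.2)
    sl=np.arctan2(z,up)
    m=g&(abs(y)<.022)&(up<.16)          # free strip between boxes
    th=np.arctan(np.polyfit(up[m],z[m],1)[0])
    s=up*np.cos(th)+z*np.sin(th);n=-up*np.sin(th)+z*np.cos(th)
    r=dict(tilt=round(float(th),3),n=int(m.sum()),off=round(float(np.median(n[m]))*1000,1))
    for k,sg,lo,hi in(("flat",-1,.025,.038),("foot",1,.038,.052)):
        b=(sg*y>.03)&(abs(y)<.105)&(n>lo)&(n<hi)&(s>.0)&(s<.21)
        # handle-frame x of the front (lip-side) edge
        r[k]=(int(b.sum()),*np.round(225-1000*np.percentile(s[b],[98,50,2]),1)) if b.sum()>20 else int(b.sum())
    o=env.observe();r["t"]=round(o["time_s"],2);r["pos"]=o["position"].round(4).tolist();r["F"]=o["ft_force"].round(1).tolist();r["g"]=o["grip_width"]
    print(r)
E
python3 -c "
from h import *
look()"
```

```text
{'tilt': 0.38, 'n': 1061, 'off': -21.5, 'flat': 0, 'foot': 0, 't': 4.9, 'pos': [0.4946, 0.0256, 0.1024], 'F': [-7.0, 1.3, -8.6], 'g': 0.00993246728222728}
```

```bash
python3 - <<'E'
import re
s=open('h.py').read()
a=s.index("    m=g&(abs(y)<.022)");b=s.index("    s=up*np.cos")
s=s[:a]+'''    m=g&(abs(y)<.02)&(up<.13)&(z<.1)
    l=cv2.fitLine(np.c_[up[m],z[m]].astype(np.float32),cv2.DIST_WELSCH,0,.001,.001).ravel()
    th=np.arctan(l[1]/l[0])
'''+s[b:]
open('h.py','w').write(s)
E
python3 -c "
from h import *
look('s2')"
```

```text
{'tilt': 0.094, 'n': 733, 'off': 2.8, 'flat': (957, np.float64(23.0), np.float64(71.3), np.float64(108.6)), 'foot': (1030, np.float64(35.9), np.float64(99.4), np.float64(133.2)), 't': 4.95, 'pos': [0.4946, 0.0256, 0.1024], 'F': [-7.0, 1.1, -6.7], 'g': 0.010051051807747012}
```

View pics/s2.png

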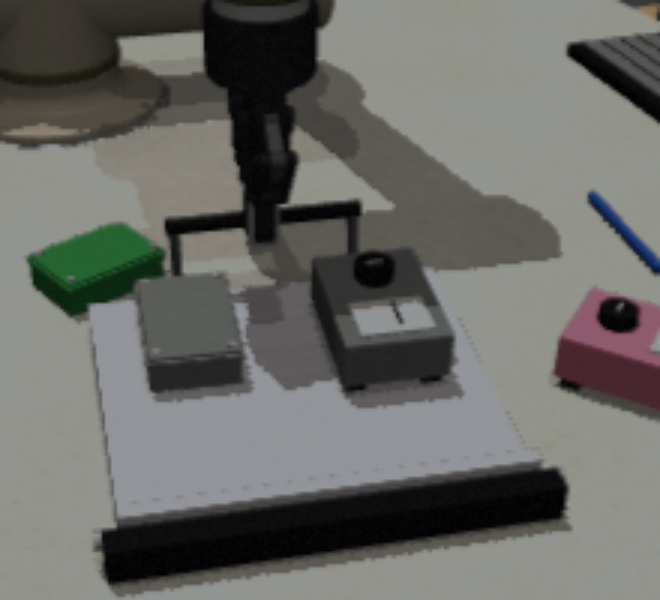

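The picture shows the plate tilted (measured 0.094 rad), the bar held at (262,215), and both boxes still in place. I keep raising it.

>>> {"name": "servo_tool", "arguments": {
  "steps": [
    {"tx": 0.086,"ty": -0.019,"tz": 0.216,"yaw": 0,"claw": 0.5},
    {"tx": 0.086,"ty": -0.019,"tz": 0.216,"yaw": 0,"claw": 0.5},
    {"tx": 0.086,"ty": -0.019,"tz": 0.216,"yaw": 0,"claw": 0.5},
    {"tx": 0.086,"ty": -0.019,"tz": 0.216,"yaw": 0,"claw": 0.5},
    {"tx": 0.086,"ty": -0.019,"tz": 0.216,"yaw": 0,"claw": 0.5},
    {"tx": 0.095,"ty": -0.021,"tz": 0.212,"yaw": 0,"claw": 0.5},
    {"tx": 0.095,"ty": -0.021,"tz": 0.212,"yaw": 0,"claw": 0.5},
    {"tx": 0.095,"ty": -0.021,"tz": 0.212,"yaw": 0,"claw": 0.5},
    {"tx": 0.095,"ty": -0.021,"tz": 0.212,"yaw": 0,"claw": 0.5},
    {"tx": 0.095,"ty": -0.021,"tz": 0.212,"yaw": 0,"claw": 0.5}
  ]
}}

```text
time_s: 5.95
position: [0.503, 0.0238, 0.1233]
tool_rot: [[0.218, 0.976, -0.009], [0.976, -0.218, 0.002], [-0.0, -0.009, -1.0]]
ft_force: [-9.6, 1.4, -9.5]
grip_width: 0.0103
gripper_force: 43.8
```

```bash
python3 -c "
from h import *
look()"
```

```text
{'tilt': 0.19, 'n': 808, 'off': 2.6, 'flat': (1068, np.float64(21.5), np.float64(70.4), np.float64(108.6)), 'foot': (1136, np.float64(35.6), np.float64(97.1), np.float64(133.3)), 't': 6.0, 'pos': [0.5032, 0.0238, 0.1236], 'F': [-9.4, 1.6, -7.7], 'g': 0.010076295601213476}
```

>>> {"name": "servo_tool", "arguments": {
  "steps": [
    {"tx": 0.088,"ty": -0.019,"tz": 0.173,"yaw": 0,"claw": 0.5},
    {"tx": 0.088,"ty": -0.019,"tz": 0.173,"yaw": 0,"claw": 0.5},
    {"tx": 0.088,"ty": -0.019,"tz": 0.173,"yaw": 0,"claw": 0.5},
    {"tx": 0,"ty": 0,"tz": 0,"yaw": 0,"claw": 0.5},
    {"tx": 0,"ty": 0,"tz": 0,"yaw": 0,"claw": 0.5},
    {"tx": 0,"ty": 0,"tz": 0,"yaw": 0,"claw": 0.5}
  ]
}}

```text
time_s: 6.6
position: [0.5056, 0.0232, 0.1286]
tool_rot: [[0.218, 0.976, -0.009], [0.976, -0.218, 0.002], [-0.0, -0.009, -1.0]]
ft_force: [-9.7, 1.9, -6.3]
grip_width: 0.0101
gripper_force: 44.1
```

```bash
python3 -c "
from h import *
look()"
```

```text
{'tilt': 0.216, 'n': 836, 'off': 2.5, 'flat': (1103, np.float64(22.6), np.float64(70.1), np.float64(108.9)), 'foot': (1172, np.float64(35.4), np.float64(96.5), np.float64(133.0)), 't': 6.65, 'pos': [0.5056, 0.0232, 0.1286], 'F': [-9.9, 1.5, -7.3], 'g': 0.010240526273721802}
```

>>> {"name": "servo_tool", "arguments": {
  "steps": [
    {"tx": 0.09,"ty": -0.02,"tz": 0.171,"yaw": 0,"claw": 0.5},
    {"tx": 0.09,"ty": -0.02,"tz": 0.171,"yaw": 0,"claw": 0.5},
    {"tx": 0.09,"ty": -0.02,"tz": 0.171,"yaw": 0,"claw": 0.5},
    {"tx": 0,"ty": 0,"tz": 0,"yaw": 0,"claw": 0.5},
    {"tx": 0,"ty": 0,"tz": 0,"yaw": 0,"claw": 0.5},
    {"tx": 0,"ty": 0,"tz": 0,"yaw": 0,"claw": 0.5}
  ]
}}

```text
time_s: 7.25
position: [0.5082, 0.0227, 0.1338]
tool_rot: [[0.218, 0.976, -0.009], [0.976, -0.218, 0.002], [-0.0, -0.01, -1.0]]
ft_force: [-11.2, 1.6, -5.3]
grip_width: 0.0103
gripper_force: 44.1
```

```bash
python3 -c "
from h import *
look()"
```

```text
{'tilt': 0.238, 'n': 860, 'off': 2.5, 'flat': (1128, np.float64(22.1), np.float64(69.8), np.float64(108.5)), 'foot': (1209, np.float64(35.8), np.float64(96.4), np.float64(133.0)), 't': 7.3, 'pos': [0.5082, 0.0227, 0.1338], 'F': [-11.2, 1.8, -5.7], 'g': 0.01044464889079149}
```

>>> {"name": "servo_tool", "arguments": {
  "steps": [
    {"tx": 0.095,"ty": -0.021,"tz": 0.168,"yaw": 0,"claw": 0.5},
    {"tx": 0.095,"ty": -0.021,"tz": 0.168,"yaw": 0,"claw": 0.5},
    {"tx": 0.095,"ty": -0.021,"tz": 0.168,"yaw": 0,"claw": 0.5},
    {"tx": 0,"ty": 0,"tz": 0,"yaw": 0,"claw": 0.5},
    {"tx": 0,"ty": 0,"tz": 0,"yaw": 0,"claw": 0.5},
    {"tx": 0,"ty": 0,"tz": 0,"yaw": 0,"claw": 0.5}
  ]
}}

```text
time_s: 7.9
position: [0.5108, 0.0221, 0.1387]
tool_rot: [[0.218, 0.976, -0.01], [0.976, -0.218, 0.002], [-0.0, -0.01, -1.0]]
ft_force: [-11.8, 2.7, -5.6]
grip_width: 0.0103
gripper_force: 44.1
```

```bash
python3 -c "
from h import *
look()"
```

```text
{'tilt': 0.261, 'n': 878, 'off': 2.5, 'flat': (1160, np.float64(22.1), np.float64(69.1), np.float64(108.6)), 'foot': (1232, np.float64(35.4), np.float64(96.2), np.float64(133.0)), 't': 7.95, 'pos': [0.5108, 0.0221, 0.1387], 'F': [-11.3, 2.4, -5.4], 'g': 0.010239084042296693}
```

>>> {"name": "servo_tool", "arguments": {
  "steps": [
    {"tx": 0.095,"ty": -0.021,"tz": 0.166,"yaw": 0,"claw": 0.5},
    {"tx": 0.095,"ty": -0.021,"tz": 0.166,"yaw": 0,"claw": 0.5},
    {"tx": 0.095,"ty": -0.021,"tz": 0.166,"yaw": 0,"claw": 0.5},
    {"tx": 0,"ty": 0,"tz": 0,"yaw": 0,"claw": 0.5},
    {"tx": 0,"ty": 0,"tz": 0,"yaw": 0,"claw": 0.5},
    {"tx": 0,"ty": 0,"tz": 0,"yaw": 0,"claw": 0.5},
    {"tx": 0,"ty": 0,"tz": 0,"yaw": 0,"claw": 0.5}
  ]
}}

```text
time_s: 8.65
position: [0.5137, 0.0215, 0.1438]
tool_rot: [[0.218, 0.976, -0.01], [0.976, -0.218, 0.002], [-0.0, -0.01, -1.0]]
ft_force: [-12.2, 1.9, -5.0]
grip_width: 0.0102
gripper_force: 44.1
```

```bash
python3 -c "
from h import *
look()"
```

```text
{'tilt': 0.285, 'n': 904, 'off': 2.5, 'flat': (1188, np.float64(22.6), np.float64(69.3), np.float64(108.6)), 'foot': (1262, np.float64(35.7), np.float64(96.0), np.float64(132.8)), 't': 8.7, 'pos': [0.5136, 0.0215, 0.1438], 'F': [-13.0, 3.6, -4.2], 'g': 0.010148068596619141}
```

>>> {"name": "servo_tool", "arguments": {
  "steps": [
    {"tx": 0.1,"ty": -0.022,"tz": 0.164,"yaw": 0,"claw": 0.5},
    {"tx": 0.1,"ty": -0.022,"tz": 0.164,"yaw": 0,"claw": 0.5},
    {"tx": 0.1,"ty": -0.022,"tz": 0.164,"yaw": 0,"claw": 0.5},
    {"tx": 0,"ty": 0,"tz": 0,"yaw": 0,"claw": 0.5},
    {"tx": 0,"ty": 0,"tz": 0,"yaw": 0,"claw": 0.5},
    {"tx": 0,"ty": 0,"tz": 0,"yaw": 0,"claw": 0.5},
    {"tx": 0,"ty": 0,"tz": 0,"yaw": 0,"claw": 0.5}
  ]
}}

```text
time_s: 9.4
position: [0.5166, 0.0209, 0.1487]
tool_rot: [[0.218, 0.976, -0.01], [0.976, -0.218, 0.002], [-0.0, -0.01, -1.0]]
ft_force: [-12.2, 3.0, -4.4]
grip_width: 0.0105
gripper_force: 44.1
```

```bash
python3 -c "
from h import *
look()"
```

```text
{'tilt': 0.311, 'n': 927, 'off': 2.3, 'flat': (1218, np.float64(22.2), np.float64(69.0), np.float64(108.9)), 'foot': (1294, np.float64(35.0), np.float64(95.3), np.float64(132.7)), 't': 9.45, 'pos': [0.5166, 0.0209, 0.1486], 'F': [-12.9, 2.5, -3.8], 'g': 0.010507120840520265}
```

>>> {"name": "servo_tool", "arguments": {
  "steps": [
    {"tx": 0.103,"ty": -0.023,"tz": 0.162,"yaw": 0,"claw": 0.5},
    {"tx": 0.103,"ty": -0.023,"tz": 0.162,"yaw": 0,"claw": 0.5},
    {"tx": 0.103,"ty": -0.023,"tz": 0.162,"yaw": 0,"claw": 0.5},
    {"tx": 0,"ty": 0,"tz": 0,"yaw": 0,"claw": 0.5},
    {"tx": 0,"ty": 0,"tz": 0,"yaw": 0,"claw": 0.5},
    {"tx": 0,"ty": 0,"tz": 0,"yaw": 0,"claw": 0.5},
    {"tx": 0,"ty": 0,"tz": 0,"yaw": 0,"claw": 0.5}
  ]
}}

```text
time_s: 10.15
position: [0.5196, 0.0202, 0.1536]
tool_rot: [[0.218, 0.976, -0.01], [0.976, -0.218, 0.002], [-0.0, -0.01, -1.0]]
ft_force: [-12.2, 2.2, -3.2]
grip_width: 0.0106
gripper_force: 44.0
```

```bash
python3 -c "
from h import *
look()"
```

```text
{'tilt': 0.334, 'n': 948, 'off': 2.4, 'flat': (1244, np.float64(22.3), np.float64(69.0), np.float64(108.4)), 'foot': (1326, np.float64(35.7), np.float64(95.0), np.float64(133.0)), 't': 10.2, 'pos': [0.5196, 0.0202, 0.1536], 'F': [-13.6, 1.8, -3.8], 'g': 0.010388351770228593}
```

>>> {"name": "servo_tool", "arguments": {
  "steps": [
    {"tx": 0.106,"ty": -0.023,"tz": 0.16,"yaw": 0,"claw": 0.5},
    {"tx": 0.106,"ty": -0.023,"tz": 0.16,"yaw": 0,"claw": 0.5},
    {"tx": 0.106,"ty": -0.023,"tz": 0.16,"yaw": 0,"claw": 0.5},
    {"tx": 0,"ty": 0,"tz": 0,"yaw": 0,"claw": 0.5},
    {"tx": 0,"ty": 0,"tz": 0,"yaw": 0,"claw": 0.5},
    {"tx": 0,"ty": 0,"tz": 0,"yaw": 0,"claw": 0.5},
    {"tx": 0,"ty": 0,"tz": 0,"yaw": 0,"claw": 0.5}
  ]
}}

```text
time_s: 10.9
position: [0.5228, 0.0196, 0.1584]
tool_rot: [[0.218, 0.976, -0.01], [0.976, -0.218, 0.002], [-0.0, -0.011, -1.0]]
ft_force: [-12.7, 3.4, -4.2]
grip_width: 0.0105
gripper_force: 44.0
```

```bash
python3 -c "
from h import *
look()"
```

```text
{'tilt': 0.358, 'n': 974, 'off': 2.4, 'flat': (1279, np.float64(22.0), np.float64(68.7), np.float64(108.7)), 'foot': (1356, np.float64(35.8), np.float64(95.0), np.float64(132.9)), 't': 10.95, 'pos': [0.5228, 0.0195, 0.1584], 'F': [-12.9, 2.6, -2.9], 'g': 0.010184589233685365}
```

>>> {"name": "servo_tool", "arguments": {
  "steps": [
    {"tx": 0.11,"ty": -0.024,"tz": 0.157,"yaw": 0,"claw": 0.5},
    {"tx": 0.11,"ty": -0.024,"tz": 0.157,"yaw": 0,"claw": 0.5},
    {"tx": 0.11,"ty": -0.024,"tz": 0.157,"yaw": 0,"claw": 0.5},
    {"tx": 0,"ty": 0,"tz": 0,"yaw": 0,"claw": 0.5},
    {"tx": 0,"ty": 0,"tz": 0,"yaw": 0,"claw": 0.5},
    {"tx": 0,"ty": 0,"tz": 0,"yaw": 0,"claw": 0.5},
    {"tx": 0,"ty": 0,"tz": 0,"yaw": 0,"claw": 0.5}
  ]
}}

```text
time_s: 11.65
position: [0.5261, 0.0188, 0.1632]
tool_rot: [[0.218, 0.976, -0.01], [0.976, -0.218, 0.002], [-0.0, -0.01, -1.0]]
ft_force: [-14.5, 2.7, -1.7]
grip_width: 0.0103
gripper_force: 44.0
```

```bash
python3 -c "
from h import *
look()"
```

```text
{'tilt': 0.385, 'n': 994, 'off': 2.0, 'flat': (1312, np.float64(21.7), np.float64(68.2), np.float64(108.5)), 'foot': (1389, np.float64(35.8), np.float64(94.3), np.float64(132.7)), 't': 11.7, 'pos': [0.5261, 0.0188, 0.1632], 'F': [-13.8, 2.7, -2.5], 'g': 0.010400989132915267}
```

>>> {"name": "servo_tool", "arguments": {
  "steps": [
    {"tx": 0.114,"ty": -0.025,"tz": 0.154,"yaw": 0,"claw": 0.5},
    {"tx": 0.114,"ty": -0.025,"tz": 0.154,"yaw": 0,"claw": 0.5},
    {"tx": 0.114,"ty": -0.025,"tz": 0.154,"yaw": 0,"claw": 0.5},
    {"tx": 0,"ty": 0,"tz": 0,"yaw": 0,"claw": 0.5},
    {"tx": 0,"ty": 0,"tz": 0,"yaw": 0,"claw": 0.5},
    {"tx": 0,"ty": 0,"tz": 0,"yaw": 0,"claw": 0.5},
    {"tx": 0,"ty": 0,"tz": 0,"yaw": 0,"claw": 0.5}
  ]
}}

```text
time_s: 12.4
position: [0.5295, 0.0181, 0.1678]
tool_rot: [[0.218, 0.976, -0.011], [0.976, -0.218, 0.002], [-0.0, -0.011, -1.0]]
ft_force: [-12.6, 2.1, -1.2]
grip_width: 0.0104
gripper_force: 44.0
```

```bash
python3 -c "
from h import *
look()"
```

```text
{'tilt': 0.405, 'n': 1019, 'off': 2.4, 'flat': (1337, np.float64(22.3), np.float64(68.7), np.float64(108.9)), 'foot': (1413, np.float64(36.0), np.float64(94.1), np.float64(133.0)), 't': 12.45, 'pos': [0.5295, 0.0181, 0.1678], 'F': [-13.8, 2.2, -2.9], 'g': 0.010196538736915539}
```

>>> {"name": "servo_tool", "arguments": {
  "steps": [
    {"tx": 0.119,"ty": -0.026,"tz": 0.151,"yaw": 0,"claw": 0.5},
    {"tx": 0.119,"ty": -0.026,"tz": 0.151,"yaw": 0,"claw": 0.5},
    {"tx": 0.119,"ty": -0.026,"tz": 0.151,"yaw": 0,"claw": 0.5},
    {"tx": 0,"ty": 0,"tz": 0,"yaw": 0,"claw": 0.5},
    {"tx": 0,"ty": 0,"tz": 0,"yaw": 0,"claw": 0.5},
    {"tx": 0,"ty": 0,"tz": 0,"yaw": 0,"claw": 0.5},
    {"tx": 0,"ty": 0,"tz": 0,"yaw": 0,"claw": 0.5}
  ]
}}

```text
time_s: 13.15
position: [0.5331, 0.0173, 0.1725]
tool_rot: [[0.218, 0.976, -0.01], [0.976, -0.218, 0.002], [-0.0, -0.011, -1.0]]
ft_force: [-15.2, 2.4, -2.6]
grip_width: 0.0098
gripper_force: 44.0
```

```bash
python3 -c "
from h import *
look()"
```

```text
{'tilt': 0.433, 'n': 1054, 'off': 2.1, 'flat': (1438, np.float64(44.1), np.float64(90.3), np.float64(131.3)), 'foot': (1448, np.float64(35.7), np.float64(93.6), np.float64(132.8)), 't': 13.2, 'pos': [0.5331, 0.0173, 0.1725], 'F': [-13.7, 2.8, -1.4], 'g': 0.010604931623344544}
```

The flat box is sliding: its front edge has gone from 108 to 131 mm. I hold at this angle.

>>> {"name": "servo_tool", "arguments": {
  "steps": [
    {"tx": 0,"ty": 0,"tz": 0,"yaw": 0,"claw": 0.5},
    {"tx": 0,"ty": 0,"tz": 0,"yaw": 0,"claw": 0.5},
    {"tx": 0,"ty": 0,"tz": 0,"yaw": 0,"claw": 0.5},
    {"tx": 0,"ty": 0,"tz": 0,"yaw": 0,"claw": 0.5},
    {"tx": 0,"ty": 0,"tz": 0,"yaw": 0,"claw": 0.5},
    {"tx": 0,"ty": 0,"tz": 0,"yaw": 0,"claw": 0.5},
    {"tx": 0,"ty": 0,"tz": 0,"yaw": 0,"claw": 0.5},
    {"tx": 0,"ty": 0,"tz": 0,"yaw": 0,"claw": 0.5},
    {"tx": 0,"ty": 0,"tz": 0,"yaw": 0,"claw": 0.5},
    {"tx": 0,"ty": 0,"tz": 0,"yaw": 0,"claw": 0.5}
  ]
}}

```text
time_s: 14.2
position: [0.5331, 0.0173, 0.1725]
tool_rot: [[0.218, 0.976, -0.01], [0.976, -0.218, 0.002], [-0.0, -0.01, -1.0]]
ft_force: [-15.2, 2.1, -1.3]
grip_width: 0.0108
gripper_force: 44.2
```

```bash
python3 -c "
from h import *
look('s3')"
```

```text
{'tilt': 0.432, 'n': 1049, 'off': 2.2, 'flat': (1711, np.float64(127.0), np.float64(173.5), np.float64(214.3)), 'foot': (1459, np.float64(35.7), np.float64(93.9), np.float64(132.9)), 't': 14.25, 'pos': [0.5331, 0.0173, 0.1725], 'F': [-14.9, 2.9, -2.0], 'g': 0.010613316301132004}
```

View pics/s3.png

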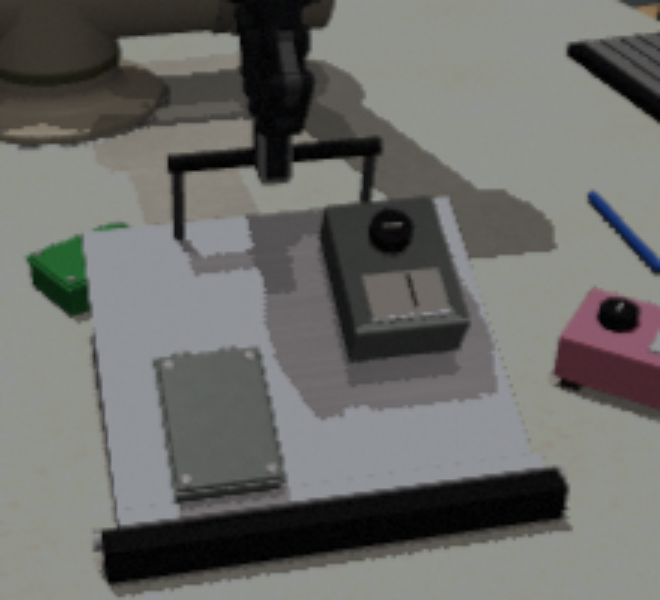

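The box lies against the lip: its front edge measures 214 mm against a lip face at 215, seen at (225,490). The footed box at (395,280) has not moved. I release and withdraw upwards.

>>> {"name": "servo_tool", "arguments": {
  "steps": [
    {"tx": 0,"ty": 0,"tz": 0,"yaw": 0,"claw": 2},
    {"tx": 0,"ty": 0,"tz": 0,"yaw": 0,"claw": 3},
    {"tx": 0,"ty": 0,"tz": 0,"yaw": 0,"claw": 3},
    {"tx": 0,"ty": 0,"tz": 0,"yaw": 0,"claw": 3},
    {"tx": 0,"ty": 0,"tz": 0,"yaw": 0,"claw": 3},
    {"tx": 0,"ty": 0,"tz": 0.5,"yaw": 0,"claw": 3},
    {"tx": 0,"ty": 0,"tz": 1,"yaw": 0,"claw": 3},
    {"tx": 0,"ty": 0,"tz": 1.5,"yaw": 0,"claw": 3},
    {"tx": 0,"ty": 0,"tz": 2,"yaw": 0,"claw": 3},
    {"tx": 0,"ty": 0,"tz": 2,"yaw": 0,"claw": 3},
    {"tx": 0,"ty": 0,"tz": 2,"yaw": 0,"claw": 3},
    {"tx": 0,"ty": 0,"tz": 0,"yaw": 0,"claw": 3},
    {"tx": 0,"ty": 0,"tz": 0,"yaw": 0,"claw": 3}
  ]
}}

```text
time_s: 15.55
position: [0.5366, 0.0164, 0.2637]
tool_rot: [[0.218, 0.976, 0.0], [0.976, -0.218, -0.0], [0.0, 0.0, -1.0]]
ft_force: [0.7, -0.3, -0.2]
grip_width: 0.0302
gripper_force: 0.0
```

```bash
python3 -c "
from h import *
look()
look('s4')"
```

```text
{'tilt': 0.432, 'n': 1046, 'off': 2.3, 'flat': (1701, np.float64(127.2), np.float64(173.6), np.float64(214.5)), 'foot': (1444, np.float64(35.8), np.float64(93.9), np.float64(132.8)), 't': 15.6, 'pos': [0.5364, 0.0164, 0.2631], 'F': [-0.3, 0.5, -0.9], 'g': 0.029700610276822997}
{'tilt': 0.433, 'n': 1047, 'off': 2.2, 'flat': (1706, np.float64(127.4), np.float64(173.5), np.float64(214.5)), 'foot': (1448, np.float64(35.8), np.float64(93.8), np.float64(132.9)), 't': 15.65, 'pos': [0.5364, 0.0164, 0.2628], 'F': [-0.1, -0.8, -0.5], 'g': 0.030060655699043703}
```

View pics/s4.png

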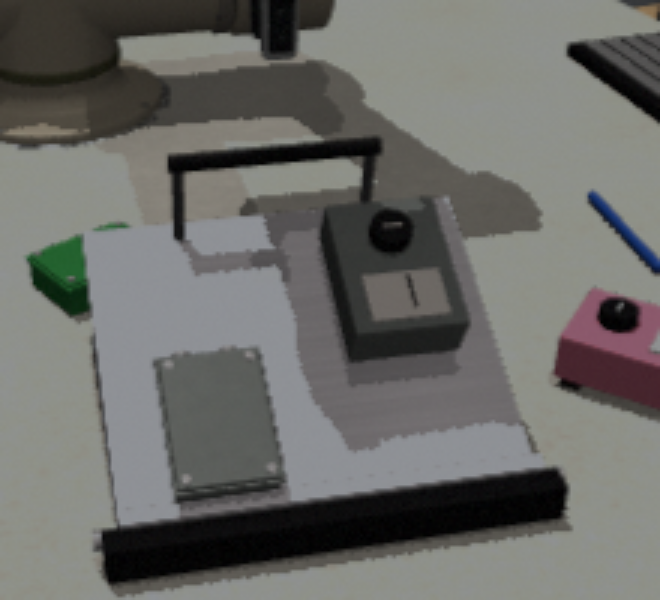

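The gripper, at (280,50), is clear of the bar at (275,155). The plate stands still at 0.433 rad, the flat box is at the lip, and the footed box has not moved. I hand the job in.

```bash
python3 -c "
from rig import env
print(env.close_job())"
```

```text
the job is handed in; nothing more can be done
None
```

I handed the job in at about 15.7 s: the plate stands released at about 0.43 rad, the flat box rests against the stop lip, and the footed box has not moved; the hand-in gave no verdict.

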